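# Hold a power board on test in the contact jig

## Task

Test the larger of the two circuit boards: lay it flat in the nest of the test jig, right way round with its row of gold contact pads at the end where the jig's spring contacts are, and let go of it. Then draw the jig's sprung slide out by its bar handle until the pointers stand at the black lines, without overrunning them, and keep it there for the test: hold it steady for at least two seconds and finish your program still holding it, since it springs back if let go. Do not drop the board in, and leave the other things on the bench where they are.

Things in the scene. Friction and masses are not known exactly. Their poses are not given: they have to be found in the camera images.
- board: the larger circuit board, green on an aluminium base: plate 110 (x) x 70 (y) x 4 mm, about 0.2 kg, lying loose and flat on the bench. Origin: centre of the underside; z up. The row of 12 gold contact pads runs along its +x edge. Three small black capacitors, up to 16 mm tall, stand near the -x edge (x = -44 mm).
- heatsink (a point): centre of the top of the larger board's finned aluminium heatsink, 39 mm above the board's underside and 8 mm from the board's origin along its -x. The heatsink is 40 mm along the board's x, 30 mm across y and 35 mm tall: a good grip across y. Axes as the board's.
- board_contacts (a point): middle of the row of contact pads, 44 mm from the board's origin along its +x, at the height of the underside
- small_board: the smaller circuit board, 75 x 48 mm with a heatsink 24 x 20 x 18 mm, not wanted now; origin: centre of the underside. The two boards may change places.
- nest (a point): centre of the floor of the jig's nest, 24 mm above the bench: a black pocket 113 (x) x 73 (y) mm for the board. Axes of the jig: x points from the handle to the spring contacts, z up. The pocket walls rise 9 mm above the floor: 5 mm upright, then 4 mm of 45 degree lead-in.
- jig_base (a point): point on the top of the jig's aluminium base plate (300 x 200 mm, top 20 mm above the bench, bolted down), below the nest's centre. The slide's rods and barrels run along x at y = +-68 mm, up to 52 mm above the bench; its crosshead (x = -98 mm when home) and contact head (x = +132 mm when home) span y = +-80 mm, up to 62 mm above the bench.
- nest_contact_end (a point): point of the nest floor 44 mm from point nest along the jig's +x, where the board's contact pads belong
- handle (a point): middle of the slide's handle bar: straight round steel bar 12 mm thick, 100 mm long along the jig's y, axis 52 mm above the bench and 32 mm above the base plate; 154 mm from point nest along the jig's -x while the slide is home. Free above; 44 mm of free space between bar and crosshead. Axes as the jig's.
- slide (a joint): travel of the slide along the jig's -x, in m: 0 home (held there by its return springs), 0.040 with the pointers at the lines, 0.055 end stop. The return force is about 4 N at home and rises by 0.2 N per mm to about 12 N at the lines.
- pointer (a point): midway between the slide's two pointers (steel tongues at both ends of the crosshead), at scale height
- mark (a point): midway between the two black lines on the scales of the base plate, 40 mm from the pointers' home along the jig's -x
- spool: reel of solder, 60 mm diameter, 46 mm tall, bystander
- flux: small white bottle, 38 mm diameter, 85 mm tall, bystander
- driver: screwdriver, 170 mm, lying, bystander
- carton: white carton 90 x 65 x 45 mm, bystander
- multimeter: hand multimeter 170 x 82 x 40 mm, lying, bystander
- pot: small steel pot 60 mm wide, 45 mm tall, bystander
- tweezers: tweezers 125 mm, lying, bystander
Not all that is in view belongs to the job. Leave any pink or red look-alike of the board alone.

How it is judged:
By the outcome, as a careful person would: the job done as asked, in the order asked, and still so for the second after the job is handed in, while the arm keeps its last pose, push and grip.
It also fails if it takes over 51 s, if anything falls off the work surface, if the arm or the gripper's body presses on something with over 40 N, if the wrist force passes 120 N, or if a joint passes its speed limit or range.

## Robot

A 6-joint arm with a two-finger parallel gripper is mounted at the origin on the work surface. World frame = base frame: x ahead of the robot, y to its left, z up, the work surface at z = 0. Lengths are in m, angles in rad, forces in N, time in s.
With the tool pointing down it reaches from about 0.425 to 0.95 m from the base axis. Payload 3.5 kg.
Tool frame: the origin (TCP) lies between the finger pads, 19 mm behind the fingertips; this is the grasp point; x points along the fingers, y is the direction in which the jaws open and shut, and the axes are right-handed (so a half turn about x gives the same grasp; the last joint's range is limited). The gripper opens to 85 mm and grips with 20 to 120 N. Pads are 22 mm wide; open, the fingers measure 114 mm over their backs; the gripper's body (76 mm by 85 mm) begins 54 mm behind the grasp point. The pads swing forward as they close: fully open they stand 13 mm farther back than shut.
Start: joints at [-1.421, 0.286, 1.577, -0, 1.279, -0.15], TCP at [0.199, -0.645, 0.25] pointing down, gripper open.
Joint ranges: [-2.77, 2.77], [-0.9, 2.22], [0.21, 2.48], [-1.53, 4.67], [0.24, 2.81], [-2.84, 2.84]. Speed limits (rad/s): [2.79, 2.79, 3.14, 3.14, 3.14, 3.14].

## Interface

Orientations are given as a unit quaternion [x, y, z, w].
In Python, from plant import readout, read_camera, sign_off gives the robot as it stands.
- The arm moves only by the tool drive_tool, never from a script. Its argument "steps" is a list of rows, each a list of 5 numbers: the shift along the tool's x, y, z in cm, then the turn about the tool's x in degrees, then the opening, from 0 (shut) to 1 (fully open). A call has 1 to 10 rows; each row shifts and turns the commanded pose from where the row before left it, along the tool's axes as they then stand; what a row does not reach is not made up. A row lasts 1/10 s, in which the tool goes at most 50 mm and 8.59 degrees, less where a joint would pass 70% of its speed; a pose out of reach is approached as far as the arm can. A call is refused whole if a number of a shift passes 5 or a number of a turn 8.59, either way. A call with a gripper value outside its range is refused whole. The fingers move at their own pace and stop on an object; "force" is the grip in N (left out, the last holds). Time passes only in rows, so rows that do not move let the fingers close. It gives the time, the measured TCP pose, the force and the opening at its end, in the units of the state.
- readout.get_state(): the state, without advancing time (a new reading comes with each control period).
- read_camera(name): name is "side" or "top"; returns a dict with "frame" (420x560x3 uint8, red, green, blue), "vertical_fov" (degrees; the focal length in pixels is half the picture's height over the tangent of half this angle, whatever the lens; pixels are square), "cx", "cy" (the principal point, pixels), "eye" and "orientation" of the camera in the world. Camera axes: x right, y up, looking along -z (the intrinsics and any distortion apply to the point x, -y, -z); pixel columns grow to the right and rows downward; lengths in m; the calibration is good to about 2 mm. A picture is of the moment at which its call begins. There is no depth.
- sign_off(): hands the job in, once; it reports no verdict.
The state is a dict: "time": time; "qpos": joint angles; "dq": joint speeds; "joint_efforts": joint torques, N m; "eef_pos": TCP position; "tcp_rot": TCP orientation; "contact_force": force on the tool from outside, world axes, zero at the start; "wrist_torque": the same for the moment, N m; "opening": opening from 0.0 (shut) to 1.0 (fully open).
Only numpy, scipy, OpenCV 4.12 (cv2) and the standard library are available. Lean on these libraries where they do the work, as an engineer would, in place of code of your own. Each camera call takes 0.05 s, during which the arm holds its last target. There are 200 camera calls.

## Working session

There is one attempt and no reset: what is moved stays moved. The work goes in short steps, Python scripts to look and compute and a tool call to move; the robot and the scene stay as the last step left them, time stands still between calls to the robot, and variables do not carry over. Pictures are saved under pics/ and viewed, about 8 in all and at most 12, crops included, and the job is handed in when it is done.

Besides the shell and the picture viewer there is one more tool, called by a JSON object that holds its "op" and its "data". drive_tool: Moves the arm, as the interface text tells. Its arguments: {"type":"object","properties":{"steps":{"type":"array","items":{"type":"array","items":{"type":"number"}}},"force":{"type":"number"}},"required":["steps"]}

```bash
mkdir -p pics
cat > h.py <<'E'
import numpy as np, cv2
from scipy.spatial.transform import Rotation as R
from plant import readout, read_camera, sign_off
def shot(n,f):
    c=read_camera(n); cv2.imwrite('pics/'+f,cv2.cvtColor(c['frame'],cv2.COLOR_RGB2BGR)); return c
def K(c):
    h=c['frame'].shape[0]; return h/2/np.tan(np.radians(c['vertical_fov'])/2)
def ray(c,u,v):
    f=K(c); d=np.array([(u-c['cx'])/f,-(v-c['cy'])/f,-1.]); return np.array(c['eye']),R.from_quat(c['orientation']).apply(d)
def onz(c,u,v,z):
    e,d=ray(c,u,v); return e+d*(z-e[2])/d[2]
def proj(c,p):
    q=R.from_quat(c['orientation']).inv().apply(np.array(p)-c['eye']); f=K(c); return c['cx']+f*q[0]/-q[2], c['cy']-f*q[1]/-q[2]
E
python3 - <<'E'
from h import *
for n in('top','side'):
    c=shot(n,n+'0.png'); print({k:v for k,v in c.items() if k!='frame'})
print(readout.get_state())
a=cv2.imread('pics/top0.png');
E
```

```text
{'vertical_fov': 56.944292931580215, 'cx': 274.77871158981327, 'cy': 208.39491648017434, 'eye': array([0.49922631, 0.02527215, 1.09867933]), 'orientation': array([-0.01641056,  0.02159467,  0.71663138, -0.69692455])}
{'vertical_fov': 44.13436478321037, 'cx': 277.85352047604664, 'cy': 212.35005683923737, 'eye': array([0.28075184, 0.91419128, 0.83568745]), 'orientation': array([-0.06219811,  0.41806015,  0.89776077, -0.12402704])}
{'time': 0.1, 'qpos': array([-1.42098606e+00,  2.87141185e-01,  1.57802045e+00,  1.51604770e-05,
        1.27859704e+00, -1.50010989e-01]), 'dq': array([ 0.00042221, -0.00196594, -0.0022877 ,  0.00014403,  0.00381726,
       -0.000286  ]), 'joint_efforts': array([ 4.84019492e-04, -4.07298696e+01, -2.93698043e+01, -1.70020699e-04,
        3.34567791e-03, -1.27656170e-05]), 'eef_pos': array([ 0.19930257, -0.64433218,  0.2487482 ]), 'tcp_rot': array([ 0.6991812 ,  0.10637044, -0.69917079,  0.10483883]), 'contact_force': array([-0.44769841,  0.889823  ,  0.02614035]), 'wrist_torque': array([ 0.0032758 ,  0.04642558, -0.02280189]), 'opening': 1.0013204526264976}
```

View pics/top0.png

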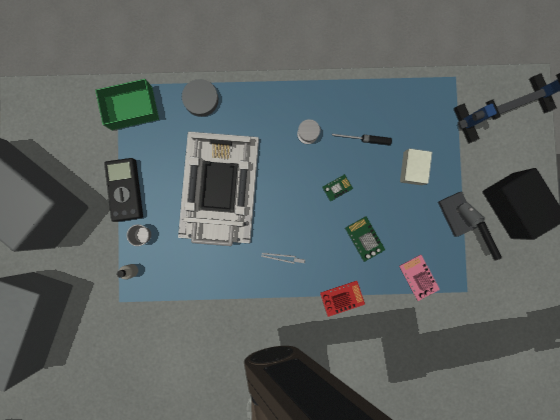

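View pics/side0.png

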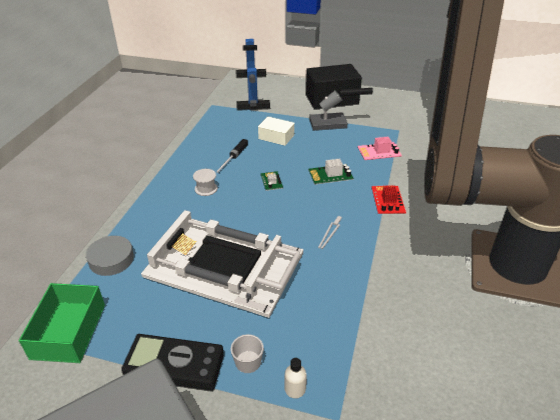

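The top view shows two green boards: the large one at about (365,239) and the small one at (338,187). The red board (343,298) and pink board (420,278) are look-alikes. The large board's gold pads look to be at its upper-left end. The jig is at (219,188), with its gold contacts at (222,152) and the handle near (212,240). I'll enlarge the crop to confirm and measure.

```bash
cat > m.py <<'E'
from h import *
c=shot('top','t1.png'); a=cv2.imread('pics/t1.png')
A=cv2.resize(a[205:270,330:400],None,fx=5.4,fy=5.4,interpolation=cv2.INTER_CUBIC)
B=cv2.resize(a[125:250,170:270],None,fx=4,fy=4,interpolation=cv2.INTER_CUBIC)
o=np.zeros((500,800,3),np.uint8); o[:A.shape[0],:A.shape[1]]=A; o[:500,400:800]=B
cv2.imwrite('pics/t1c.png',o)
hsv=cv2.cvtColor(a,cv2.COLOR_BGR2HSV)
m=cv2.inRange(hsv,(50,80,20),(85,255,255)); m[:, :320]=0; m[:205]=0
m=cv2.morphologyEx(m,cv2.MORPH_CLOSE,np.ones((9,9)))
k=max(cv2.findContours(m,0,2)[0],key=cv2.contourArea)
r=cv2.minAreaRect(k); print(r)
for p in cv2.boxPoints(r): print(p,onz(c,*p,.004)[:2])
print('ctr',onz(c,*r[0],.004)); g=cv2.inRange(hsv,(15,110,90),(35,255,255)); g[:, :330]=0;g[:,400:]=0;g[:205]=0;g[265:]=0
ys,xs=np.nonzero(g); print('gold',xs.mean(),ys.mean(),onz(c,xs.mean(),ys.mean(),.004))
E
python3 m.py
```

```text
((364.8961486816406, 238.6239013671875), (39.137481689453125, 24.48931121826172), 60.524105072021484)
[344.60748 227.61316] [ 0.49815469 -0.17938912]
[365.92694 215.56302] [ 0.53053073 -0.24111866]
[385.1848  249.63464] [ 0.43295363 -0.29157934]
[363.86536 261.68478] [ 0.40091762 -0.2300184 ]
ctr [ 0.46551556 -0.23555068  0.004     ]
gold 357.38235294117646 224.73529411764707 [ 0.50526604 -0.21586224  0.004     ]
```

View pics/t1c.png

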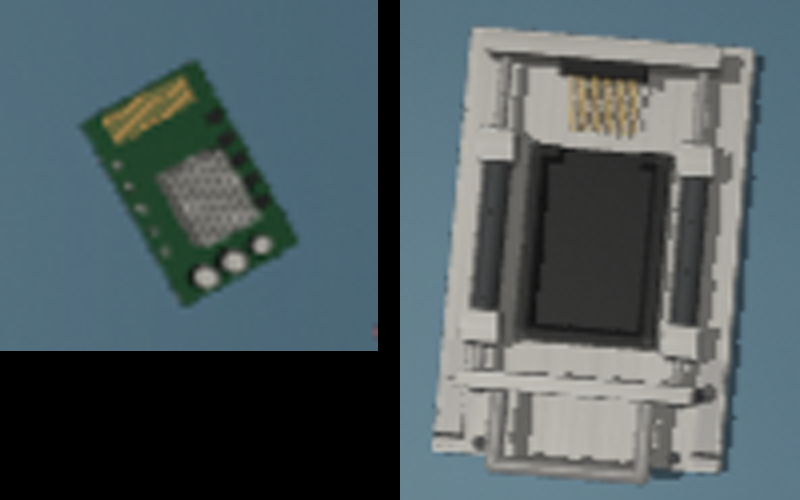

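The crop confirms it: the large board measures 110 x 69 mm on the ray cast. Its pads are at the upper end (yaw about 27°), and the capacitors are at the lower end. Next I'll stretch the contrast on the nest to locate it.

Run:
```python
from h import *
a=cv2.imread('pics/t1.png')
B=a[155:250,185:255].astype(float)
B=255*np.clip(B/255,0,1)**.5
o=cv2.resize(B.clip(0,255).astype(np.uint8),None,fx=6,fy=6,interpolation=cv2.INTER_CUBIC)
s=cv2.imread('pics/side0.png')[205:315,140:305]
s=(255*(s/255.)**.6).astype(np.uint8)
s=cv2.resize(s,None,fx=2.3,fy=2.3,interpolation=cv2.INTER_CUBIC)
q=np.zeros((570,800,3),np.uint8); q[:,:420]=o; q[:s.shape[0],420:420+s.shape[1]]=s[:,:380]
cv2.imwrite('pics/n.png',q)
```

```text
(no output)
```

View pics/n.png

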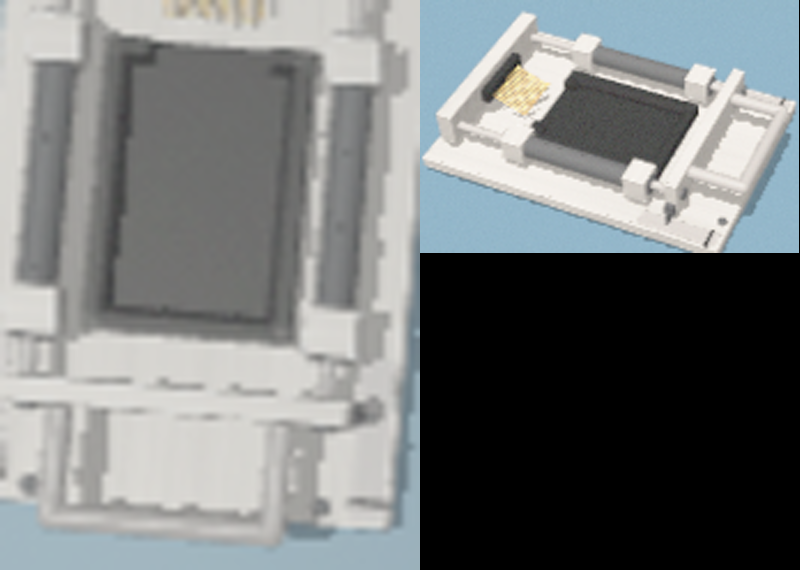

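Run:
```python
from h import *
c=read_camera('top')
def P(x,y,z): return onz(c,185+(x+.5)/6-.5,155+(y+.5)/6-.5,z)
def yaw(a,b): d=b-a; return np.degrees(np.arctan2(d[1],d[0])),np.linalg.norm(d)
print('nest',P(200,192,.024))
h1,h2=P(40,525,.052),P(282,540,.052); print('handle',(h1+h2)/2,h1,h2,'jig yaw',yaw(h2,h1)[0]-90)
for n,a,b,z in [('barR',(355,85),(335,305),.05),('barL',(55,62),(35,280),.05),('floorL',(132,60),(110,310),.024),('floorR',(292,70),(270,322),.024),('cross',(350,412),(0,390),.06)]:
    print(n,P(*a,z),P(*b,z),yaw(P(*b,z),P(*a,z)))
s=readout.get_state(); M=R.from_quat(s['tcp_rot']).as_matrix(); print(M.round(3))
```

```text
nest [0.62213718 0.17318828 0.024     ]
handle [0.46603427 0.18988678 0.052     ] [0.47091996 0.24401302 0.052     ] [0.46114858 0.13576054 0.052     ] jig yaw -5.157808506197412
barR [0.66606163 0.09830136 0.05      ] [0.5662057  0.10971017 0.05      ] (np.float64(-6.517930076072056), np.float64(0.10050555931759064))
barL [0.68025721 0.23417998 0.05      ] [0.58126548 0.24486943 0.05      ] (np.float64(-6.163104415531422), np.float64(0.09956719266524104))
floorL [0.68471863 0.20355883 0.024     ] [0.56842611 0.21589258 0.024     ] (np.float64(-6.054044544977245), np.float64(0.11694473553185988))
floorR [0.67802196 0.12925502 0.024     ] [0.56081591 0.14204701 0.024     ] (np.float64(-6.228669560289321), np.float64(0.11790204633675729))
cross [0.51752337 0.10332747 0.06      ] [0.53169873 0.25917409 0.06      ] (np.float64(-95.19715817871544), np.float64(0.15648996077668578))
[[-0.     0.295 -0.955]
 [ 0.001 -0.955 -0.295]
 [-1.    -0.001 -0.   ]]
```

Measured: board centre (0.4655, -0.2356) at yaw 27.3°; nest (0.622, 0.173) at yaw -6°; handle (0.466, 0.190). I'll turn the tool by about -10° and move over the heatsink at (0.458, -0.239).

{"op": "drive_tool", "data": {"steps": [[0,0,0,-5,0.65],[0,0,0,-5,0.65],[0,-2,-3.5,0,0.65],[0,-2,-3.5,0,0.65],[0,-2,-3.5,0,0.65],[0,-2,-3.5,0,0.65],[0,-2,-3.5,0,0.65],[0,-2,-3.5,0,0.65],[0,-2,-3.5,0,0.65],[0,-2,-3.5,0,0.65]], "force": 40}}

```text
time: 1.2
eef_pos: [0.376, -0.3731, 0.25]
tcp_rot: [0.687, 0.166, -0.687, 0.166]
contact_force: [2.2, -1.3, 0.6]
opening: 0.654
```

```bash
cat > to.py <<'E'
from h import *
import sys
def to(x,y,z,yaw):
    s=readout.get_state(); r=R.from_quat(s['tcp_rot']); M=r.as_matrix(); cur=np.degrees(np.arctan2(M[1,1],M[0,1]))
    t=-((yaw-cur+180)%360-180); d=np.array([x,y,z])-s['eef_pos']
    M2=(r*R.from_euler('x',t,degrees=True)).as_matrix()
    print('t',s['time'],'pos',s['eef_pos'].round(4),'yaw',cur.round(2),'tilt',M[2,0].round(4),'f',s['contact_force'].round(1),'open',round(s['opening'],3))
    print('turn',round(t,2),'then cm',(M2.T@d*100).round(2),'or before turn cm',(M.T@d*100).round(2))
if __name__=='__main__': to(*map(float,sys.argv[1:]))
E
python3 to.py .4584 -.2393 .031 -62.7
```

```text
t 1.2 pos [ 0.376  -0.3731  0.25  ] yaw -62.84 tilt -1.0 f [ 2.2 -1.3  0.6] open 0.654
turn -0.14 then cm [ 21.9   -8.11 -13.46] or before turn cm [ 21.9   -8.14 -13.44]
```

{"op": "drive_tool", "data": {"steps": [[2.0,-2,-3.3,0,0.65],[3,-2,-3.3,0,0.65],[3,-2,-3.3,0,0.65],[3,-1.5,-2.4,0,0.65],[3,0,0,0,0.65],[0,0,0,0,0.65],[0,0,0,0,0.65]]}}

```text
time: 1.9
eef_pos: [0.4505, -0.2518, 0.1101]
tcp_rot: [-0.687, -0.166, 0.688, -0.166]
contact_force: [0.1, -0.0, -0.1]
opening: 0.65
```

```bash
python3 to.py .4584 -.2393 .031 -62.7
python3 - <<'E'
from h import *
c=shot('side','s2.png'); d=shot('top','t2.png')
A=cv2.imread('pics/s2.png')[120:210,270:380]; B=cv2.imread('pics/t2.png')[195:285,315:405]
cv2.imwrite('pics/g.png',np.hstack([cv2.resize(A,(440,360),interpolation=2),cv2.resize(B,(360,360),interpolation=2)]))
for z in(.039,.004): print(proj(c,(.4584,-.2393,z)),proj(d,(.4584,-.2393,z)))
E
```

```text
t 1.9 pos [ 0.4505 -0.2518  0.1101] yaw -62.83 tilt -1.0 f [ 0.1 -0.  -0.1] open 0.65
turn -0.13 then cm [ 7.91 -0.74 -1.28] or before turn cm [ 7.91 -0.75 -1.28]
(np.float64(334.312911341333), np.float64(162.4097221385219)) (np.float64(369.4315804589094), np.float64(241.50433024737035))
(np.float64(333.52082865913064), np.float64(172.97565651913496)) (np.float64(366.32353935158966), np.float64(241.11307046610855))
```

View pics/g.png

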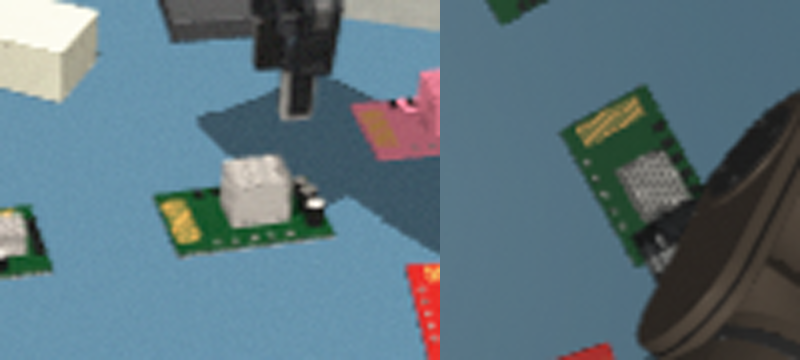

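The side crop shows the heatsink top at about (257,165) against a predicted (257,170). The top crop shows about (655,185) against (658,186). They agree, so I'll correct laterally, descend and grip.

{"op": "drive_tool", "data": {"steps": [[0,-0.75,-1.3,0,0.65],[1,0,0,0,0.65],[2,0,0,0,0.65],[2,0,0,0,0.65],[1.9,0,0,0,0.65],[1,0,0,0,0.65],[0,0,0,0,0.65],[0,0,0,0,0.65],[0,0,0,0,0.2],[0,0,0,0,0.2]], "force": 40}}

```text
time: 3.0
eef_pos: [0.4597, -0.2399, 0.0324]
tcp_rot: [0.688, 0.165, -0.687, 0.167]
contact_force: [2.9, -2.4, -0.5]
opening: 0.344
```

{"op": "drive_tool", "data": {"steps": [[0,0,0,0,0.2],[0,0,0,0,0.2],[0,0,0,0,0.2],[0,0,0,0,0.2]]}}

```text
time: 3.4
eef_pos: [0.4596, -0.2399, 0.0323]
tcp_rot: [0.688, 0.165, -0.687, 0.167]
contact_force: [-0.6, -0.7, 6.6]
opening: 0.341
```

```bash
python3 to.py .4584 -.2393 .031 -62.7
```

```text
t 3.4 pos [ 0.4596 -0.2399  0.0323] yaw -62.83 tilt -1.0 f [-0.6 -0.7  6.6] open 0.341
turn -0.13 then cm [ 0.13 -0.11  0.08] or before turn cm [ 0.13 -0.11  0.08]
```

Gripped at 29 mm opening, which matches the 30 mm heatsink. Next: lift and turn.

{"op": "drive_tool", "data": {"steps": [[-1,0,0,0,0.2],[-2,0,0,0,0.2],[-3,0,0,0,0.2],[-3,0,0,0,0.2],[-3,0,0,6,0.2],[0,0,0,7,0.2],[0,0,0,7,0.2],[0,0,0,7,0.2],[0,0,0,6.2,0.2],[0,0,0,0,0.2]]}}

```text
time: 4.4
eef_pos: [0.4578, -0.2384, 0.1503]
tcp_rot: [-0.705, 0.037, 0.707, 0.038]
contact_force: [-0.6, 0.1, -2.7]
opening: 0.34
```

```bash
python3 to.py .6134 .1743 .12 -96
```

```text
t 4.4 pos [ 0.4578 -0.2384  0.1503] yaw -96.01 tilt -1.0 f [-0.6  0.1 -2.7] open 0.34
turn -0.01 then cm [  3.06 -42.67 -11.17] or before turn cm [  3.06 -42.67 -11.16]
```

{"op": "drive_tool", "data": {"steps": [[0,-2,-0.5,0,0.2],[0,-4,-1,0,0.2],[0,-4.2,-1.1,0,0.2],[0,-4.2,-1.1,0,0.2],[0,-4.2,-1.1,0,0.2],[0,-4.2,-1.1,0,0.2],[0,-4.2,-1.1,0,0.2],[0,-4.2,-1.1,0,0.2],[0,-4.2,-1.1,0,0.2],[0,-4,-1.1,0,0.2]]}}

```text
time: 5.4
eef_pos: [0.6021, 0.1439, 0.1504]
tcp_rot: [-0.706, 0.036, 0.707, 0.036]
contact_force: [0.6, -0.9, -2.2]
opening: 0.34
```

{"op": "drive_tool", "data": {"steps": [[1,-2,-0.5,0,0.2],[2,-0.6,-0.3,0,0.2],[0,0,0,0,0.2],[0,0,0,0,0.2]]}}

```text
time: 5.8
eef_pos: [0.612, 0.1667, 0.1199]
tcp_rot: [-0.705, 0.037, 0.707, 0.036]
contact_force: [0.5, -0.1, -2.1]
opening: 0.34
```

```bash
python3 to.py .6134 .1743 .09 -96
python3 - <<'E'
from h import *
c=shot('side','s3.png'); d=shot('top','t3.png')
A=cv2.imread('pics/s3.png')[180:320,130:310]; B=cv2.imread('pics/t3.png')[130:260,170:270]
f=lambda a:(255*(a/255.)**.6).astype(np.uint8)
cv2.imwrite('pics/p.png',f(np.hstack([cv2.resize(A,(480,373),interpolation=2),cv2.resize(B,(287,373),interpolation=2)])))
E
```

```text
t 5.8 pos [0.612  0.1667 0.1199] yaw -95.94 tilt -1.0 f [ 0.5 -0.1 -2.1] open 0.34
turn 0.06 then cm [ 2.99 -0.78 -0.06] or before turn cm [ 2.99 -0.78 -0.07]
```

View pics/p.png

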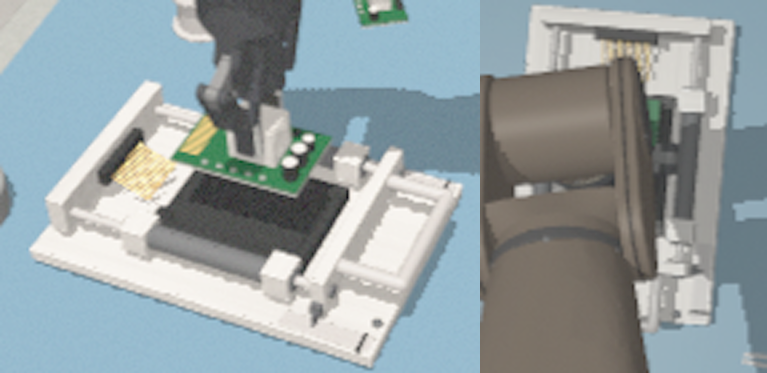

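Run:
```python
from h import *
c=read_camera('side')
def draw(im,x0,y0,S,ctr,yaw,z,hx,hy,col):
    y=np.radians(yaw); Rm=np.array([[np.cos(y),-np.sin(y)],[np.sin(y),np.cos(y)]])
    p=[proj(c,[*(Rm@q+ctr),z]) for q in [(hx,hy),(hx,-hy),(-hx,-hy),(-hx,hy)]]
    cv2.polylines(im,[np.int32([((u-x0+.5)*S*8,(v-y0+.5)*S*8) for u,v in p])],True,col,1,cv2.LINE_AA,3)
g=lambda a:(255*(a/255.)**.5).astype(np.uint8)
A=g(cv2.resize(cv2.imread('pics/s2.png')[215:315,175:305],None,fx=5,fy=5,interpolation=2))
n=(.6206,.1735)
draw(A,175,215,5,n,-6,.024,.0565,.0365,(0,0,255)); draw(A,175,215,5,n,-6,.033,.0605,.0405,(0,255,255))
draw(A,175,215,5,(n[0]-.154*np.cos(.105),n[1]+.154*np.sin(.105)),-6,.052,.006,.05,(255,0,255))
B=g(cv2.resize(cv2.imread('pics/s3.png')[210:260,185:265],None,fx=5,fy=5,interpolation=2))
t=np.array([.612+.0072*np.cos(.105),.1667-.0072*np.sin(.105)])
draw(B,185,210,5,t,-6,.0876+.004,.055,.035,(0,0,255))
o=np.zeros((600,800,3),np.uint8); o[:B.shape[0]-160+160-0,:400]=B[:250] ; 
o=np.zeros((600,650,3),np.uint8); o[:500]=A
cv2.imwrite('pics/o.png',np.vstack([cv2.resize(o[:500],(520,400)),np.hstack([cv2.resize(B,(320,200)),np.zeros((200,200,3),np.uint8)])]))
h=cv2.cvtColor(cv2.imread('pics/s3.png'),cv2.COLOR_BGR2HSV); m=cv2.inRange(h,(45,90,20),(85,255,255)); m[:210]=0;m[260:]=0;m[:,:185]=0;m[:,265:]=0
k=cv2.convexHull(np.vstack([q for q in cv2.findContours(m,0,2)[0] if len(q)>8])); q=cv2.approxPolyDP(k,4,True)[:,0]; print([(p,onz(c,*map(float,p),.0916).round(4)[:2]) for p in q])
```

```text
[(array([253, 231], dtype=int32), array([0.5644, 0.137 ])), (array([241, 251], dtype=int32), array([0.5692, 0.2019])), (array([195, 239], dtype=int32), array([0.6746, 0.1936])), (array([212, 228], dtype=int32), array([0.6528, 0.1514]))]
```

View pics/o.png

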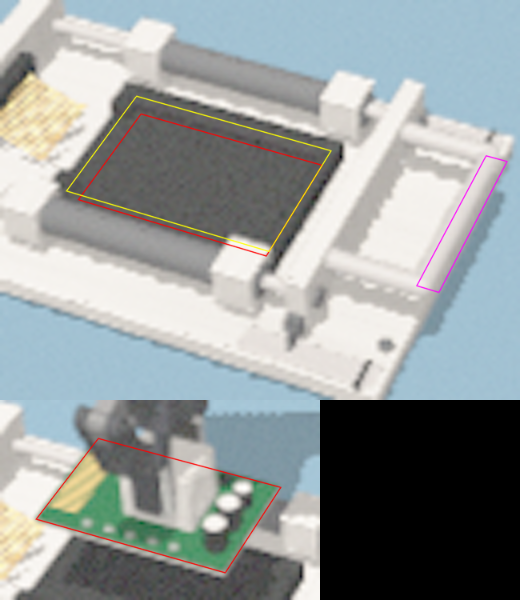

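The overlays fit in the side view. The predicted board outline lies on the held board within about 1 mm, and the nest and handle outlines match too. I'll shift 0.8 cm and come down to just above the rim.

{"op": "drive_tool", "data": {"steps": [[0,-0.4,0,0,0.2],[0.5,-0.4,-0.1,0,0.2],[1.5,0,0,0,0.2],[1.5,0,0,0,0.2],[1,0,0,0,0.2],[0.5,0,0,0,0.2],[0,0,0,0,0.2],[0,0,0,0,0.2]]}}

```text
time: 6.75
eef_pos: [0.6152, 0.1747, 0.0711]
tcp_rot: [0.706, -0.037, -0.706, -0.037]
contact_force: [0.5, 0.1, -2.7]
opening: 0.345
```

```bash
python3 to.py .6134 .1743 .0563 -96
python3 - <<'E'
from h import *
c=shot('side','s4.png'); s=readout.get_state(); p=s['eef_pos']; z=p[2]-.0323
B=cv2.resize(cv2.imread('pics/s4.png')[205:285,175:285],None,fx=7,fy=7,interpolation=2); B=(255*(B/255.)**.5).astype(np.uint8)
cv2.imwrite('pics/q.png',B)
h=cv2.cvtColor(cv2.imread('pics/s4.png'),cv2.COLOR_BGR2HSV); m=cv2.inRange(h,(45,90,20),(85,255,255)); m[:215]=0;m[290:]=0;m[:,:170]=0;m[:,285:]=0
k=cv2.convexHull(np.vstack([q for q in cv2.findContours(m,0,2)[0] if len(q)>8])); q=cv2.approxPolyDP(k,3,True)[:,0]
for a in q: print(a,onz(c,*map(float,a),z+.004)[:2].round(4))
E
```

```text
t 6.75 pos [0.6152 0.1747 0.0711] yaw -96.02 tilt -1.0 f [ 0.5  0.1 -2.7] open 0.345
turn -0.02 then cm [1.48 0.06 0.18] or before turn cm [1.48 0.06 0.18]
[252 249] [0.5666 0.1433]
[239 270] [0.5732 0.2109]
[193 257] [0.6819 0.2009]
[210 248] [0.6568 0.165 ]
```

View pics/q.png

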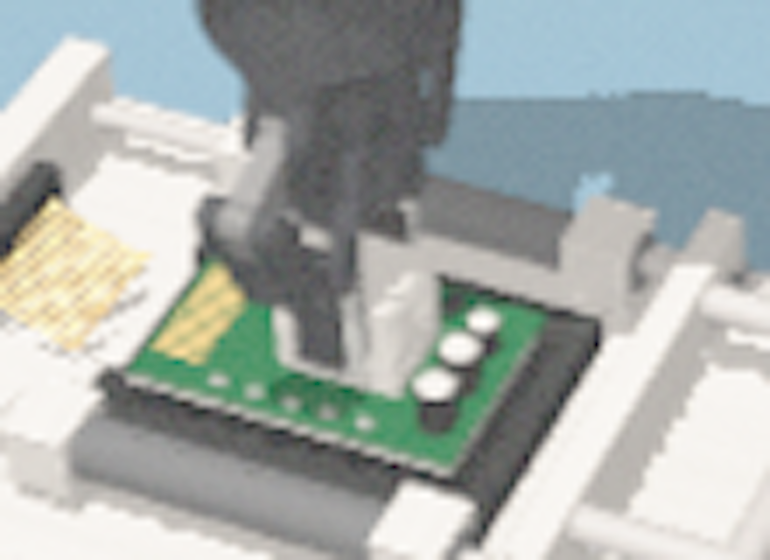

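Run:
```python
from h import *
c=read_camera('side')
P=lambda x,y,z:onz(c,175+(x+.5)/7-.5,205+(y+.5)/7-.5,z)[:2]
for n,a,b,z in [('block',(103,380),(601,326),.033),('board',(124,374),(551,318),.0428)]:
    a,b=P(*a,z),P(*b,z); print(n,a,b,(a+b)/2,np.linalg.norm(a-b))
```

```text
block [0.69270183 0.19912838] [0.55022804 0.13473422] [0.62146494 0.1669313 ] 0.15635021484466757
board [0.68246134 0.20371546] [0.56311213 0.14501464] [0.62278673 0.17436505] 0.1330038390155368
```

The board's centre reads (0.6225, 0.174) and the nest's (0.621, 0.173), with the pads at the contact end. A 1.5 mm nudge, then a slow descent.

{"op": "drive_tool", "data": {"steps": [[0,0.06,0.15,0,0.2],[0.3,0,0,0,0.2],[0.3,0,0,0,0.2],[0.2,0,0,0,0.2],[0.2,0,0,0,0.2],[0.2,0,0,0,0.2],[0,0,0,0,0.2],[0,0,0,0,0.2]]}}

```text
time: 7.65
eef_pos: [0.6138, 0.1743, 0.0589]
tcp_rot: [0.707, -0.037, -0.706, -0.037]
contact_force: [1.3, 1.0, -2.7]
opening: 0.346
```

```bash
python3 to.py .6134 .1743 .0563 -96
```

```text
t 7.65 pos [0.6138 0.1743 0.0589] yaw -96.04 tilt -1.0 f [ 1.3  1.  -2.7] open 0.346
turn -0.04 then cm [0.26 0.   0.04] or before turn cm [0.26 0.   0.04]
```

{"op": "drive_tool", "data": {"steps": [[0.1,0,0,0,0.2],[0.1,0,0,0,0.2],[0.1,0,0,0,0.2],[0,0,0,0,0.2],[0,0,0,0,0.2]]}}

```text
time: 8.15
eef_pos: [0.6138, 0.1743, 0.0564]
tcp_rot: [0.707, -0.037, -0.706, -0.037]
contact_force: [2.5, -0.5, -0.8]
opening: 0.341
```

```bash
python3 to.py .6134 .1743 .0563 -96
```

```text
t 8.15 pos [0.6138 0.1743 0.0564] yaw -96.02 tilt -1.0 f [ 2.5 -0.5 -0.8] open 0.341
turn -0.02 then cm [0.01 0.01 0.04] or before turn cm [0.01 0.01 0.04]
```

The weight has come off the wrist (-2.7 to -0.8 N), so the board is touching the floor. A touch lower, then release and lift straight up.

{"op": "drive_tool", "data": {"steps": [[0.07,0,0,0,0.2],[0,0,0,0,0.2],[0,0,0,0,0.2]]}}

```text
time: 8.45
eef_pos: [0.6139, 0.1743, 0.0564]
tcp_rot: [0.706, -0.037, -0.706, -0.037]
contact_force: [0.3, -0.3, 4.6]
opening: 0.345
```

{"op": "drive_tool", "data": {"steps": [[0,0,0,0,0.45],[0,0,0,0,0.6],[0,0,0,0,0.6],[0,0,0,0,0.6],[-1,0,0,0,0.6],[-2,0,0,0,0.6],[-3,0,0,0,0.6],[-3,0,0,0,0.6],[-2,0,0,0,0.6],[0,0,0,0,0.6]]}}

```text
time: 9.45
eef_pos: [0.6159, 0.1747, 0.1705]
tcp_rot: [0.709, -0.037, -0.703, -0.038]
contact_force: [-0.2, 0.6, -0.3]
opening: 0.603
```

{"op": "drive_tool", "data": {"steps": [[0,0,2,-8,0.5],[0,0,0,-8,0.5],[0,0,0,-8,0.5],[0,0,0,-8,0.5],[0,0,0,-8,0.5],[0,0,0,-8,0.5],[0,0,0,-8,0.5],[0,0,0,-8,0.5],[0,0,0,-8,0.5],[0,0,0,-8,0.5]]}}

```text
time: 10.45
eef_pos: [0.5927, 0.1763, 0.1637]
tcp_rot: [-0.563, -0.428, 0.564, -0.427]
contact_force: [-0.1, 0.6, 0.3]
opening: 0.498
```

```bash
python3 to.py .467 .1897 .054 -6
python3 - <<'E'
from h import *
shot('side','s5.png'); d=shot('top','t5.png')
A=cv2.imread('pics/s5.png')[205:310,165:305]; B=cv2.imread('pics/t5.png')[130:255,180:265]
f=lambda a:(255*(a/255.)**.6).astype(np.uint8)
cv2.imwrite('pics/r.png',f(np.hstack([cv2.resize(A,(533,400),interpolation=2),cv2.resize(B,(267,400),interpolation=2)])))
E
```

```text
t 10.45 pos [0.5927 0.1763 0.1637] yaw -15.7 tilt -1.0 f [-0.1  0.6  0.3] open 0.498
turn -9.7 then cm [ 11.   -12.61  -0.03] or before turn cm [ 11.   -12.44   2.1 ]
```

View pics/r.png

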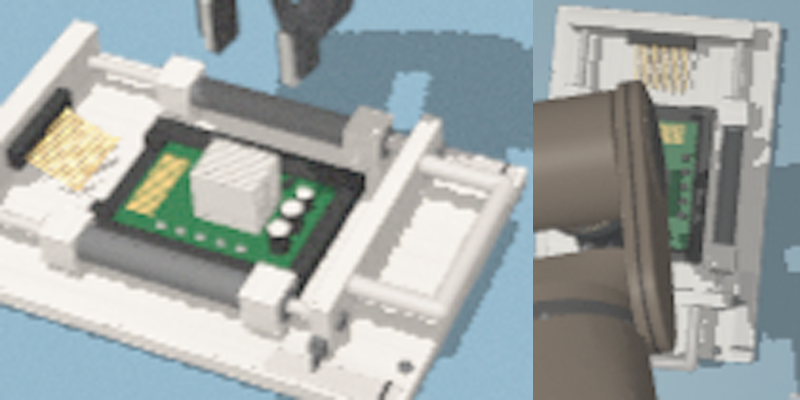

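The board is seated flat in the nest inside the black rim, pads toward the spring contacts, and the gripper is clear. Next is the handle.

{"op": "drive_tool", "data": {"steps": [[0,0,0,-5,0.4],[0,0,0,-4.7,0.4],[0,-2,0,0,0.4],[0,-3,0,0,0.4],[0,-3.5,0,0,0.4],[0,-2.5,0,0,0.4],[0,-1.5,0,0,0.4],[2,0,0,0,0.4],[0,0,0,0,0.4],[0,0,0,0,0.4]]}}

```text
time: 11.55
eef_pos: [0.4689, 0.1901, 0.1448]
tcp_rot: [-0.527, -0.472, 0.528, -0.471]
contact_force: [-0.1, -0.5, 0.4]
opening: 0.399
```

```bash
python3 to.py .4675 .1895 .053 -6
python3 - <<'E'
from h import *
c=shot('side','s6.png'); A=cv2.imread('pics/s6.png')[200:320,220:340]
cv2.imwrite('pics/v.png',cv2.resize(A,(540,540),interpolation=2))
for p in [(.468,.1894,.058),(.468+.0052,.1894+.0497,.058),(.468-.0052,.1894-.0497,.058)]:
    u,v=proj(c,p); print((u-220)*4.5,(v-200)*4.5)
E
```

```text
t 11.55 pos [0.4689 0.1901 0.1448] yaw -6.42 tilt -1.0 f [-0.1 -0.5  0.4] open 0.399
turn -0.42 then cm [ 9.18 -0.11  0.07] or before turn cm [ 9.18 -0.11  0.07]
315.22410231314007 304.6541553327473
275.1936408517073 380.3538655401121
352.69627085077 233.7923117371379
```

View pics/v.png

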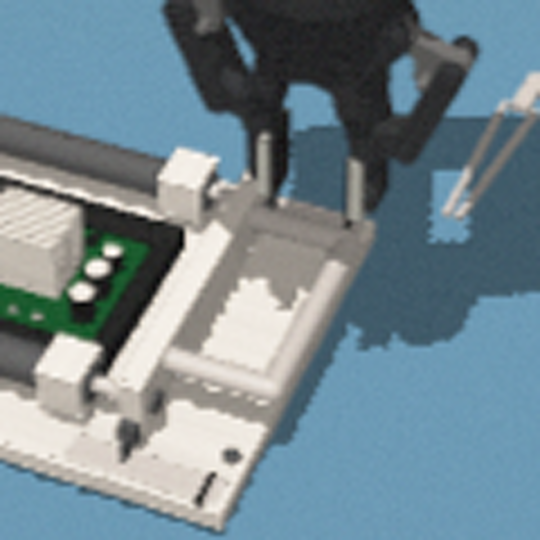

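The bar runs from about (275,385) to (355,240), matching the prediction. Descend and grip it.

{"op": "drive_tool", "data": {"steps": [[1.5,-0.1,0.1,0,0.4],[2.5,0,0,0,0.4],[2.5,0,0,0,0.4],[1.7,0,0,0,0.4],[1,0,0,0,0.4],[0,0,0,0,0.4],[0,0,0,0,0],[0,0,0,0,0],[0,0,0,0,0],[0,0,0,0,0]], "force": 60}}

```text
time: 12.6
eef_pos: [0.4702, 0.1894, 0.0548]
tcp_rot: [0.528, 0.471, -0.525, 0.473]
contact_force: [4.0, -0.3, -0.7]
opening: 0.116
```

{"op": "drive_tool", "data": {"steps": [[0,0,0,0,0],[0,0,0,0,0]]}}

```text
time: 12.8
eef_pos: [0.4699, 0.1894, 0.0548]
tcp_rot: [0.528, 0.471, -0.526, 0.473]
contact_force: [3.9, -0.9, 3.5]
opening: 0.115
```

```bash
python3 to.py .4675 .1895 .053 -6
cat > pm.py <<'E'
from h import *
import sys
c=shot('side',sys.argv[1]+'.png'); A=cv2.imread('pics/'+sys.argv[1]+'.png')[270:325,225:295]
cv2.imwrite('pics/'+sys.argv[1]+'c.png',cv2.resize(A,(700,550),interpolation=2))
E
python3 pm.py s7
```

```text
t 12.8 pos [0.4699 0.1894 0.0548] yaw -6.32 tilt -1.0 f [ 3.9 -0.9  3.5] open 0.115
turn -0.32 then cm [ 0.18 -0.24  0.02] or before turn cm [ 0.18 -0.24  0.02]
```

{"op": "drive_tool", "data": {"steps": [[0,-0.3,0,0,0],[0,-0.5,0,0,0],[0,-0.5,0,0,0],[0,-0.5,0,0,0],[0,-0.5,0,0,0],[0,-0.5,0,0,0],[0,-0.4,0,0,0],[0,-0.3,0,0,0],[0,0,0,0,0],[0,0,0,0,0]]}}

```text
time: 13.85
eef_pos: [0.4367, 0.193, 0.0548]
tcp_rot: [0.529, 0.47, -0.524, 0.474]
contact_force: [11.0, -2.9, -0.2]
opening: 0.119
```

```bash
python3 pm.py s8
python3 - <<'E'
from h import *
s=readout.get_state(); p=s['eef_pos']; print(p,s['contact_force'],s['opening'],s['time'],np.linalg.norm(p[:2]-[.4699,.1894]))
a=cv2.imread('pics/s7c.png'); b=cv2.imread('pics/s8c.png'); cv2.imwrite('pics/s8d.png',np.hstack([a[:, ::2][::2],cv2.resize(b,(440,346))[:275]]) if 0 else np.vstack([cv2.resize(a,(382,300)),cv2.resize(b,(382,300))]))
E
```

```text
[0.43674116 0.19301339 0.05481178] [ 9.94225075 -3.04032413 -0.47599964] 0.11869476724454663 13.9 0.0333551343013286
```

View pics/s8d.png

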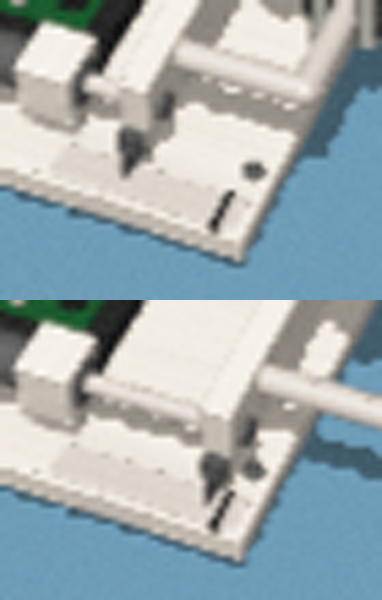

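The pointer has moved 33.4 mm. Its tip is at about (208,503) and the black line at (222,512), leaving about 6.5 mm. Easing out.

{"op": "drive_tool", "data": {"steps": [[0,-0.2,0,0,0],[0,-0.2,0,0,0],[0,-0.15,0,0,0],[0,0,0,0,0],[0,0,0,0,0],[0,0,0,0,0]]}}

```text
time: 14.5
eef_pos: [0.4317, 0.1936, 0.0548]
tcp_rot: [0.529, 0.47, -0.524, 0.474]
contact_force: [11.0, -3.7, -1.6]
opening: 0.114
```

```bash
python3 pm.py s9
python3 - <<'E'
from h import *
s=readout.get_state(); p=s['eef_pos']; print(p,s['contact_force'],s['opening'],s['time'],np.linalg.norm(p[:2]-[.4699,.1894]))
# template-track the pointer and gripper-independent crosshead motion
L=[cv2.imread(f'pics/s{i}.png') for i in (7,8,9)]
t=cv2.resize(L[0],None,fx=8,fy=8,interpolation=2)
x0,y0=int((225+11.0)*8),int((270+26)*8) 
for im in L:
    for nm,lo in(('dark',95),):
        g=cv2.cvtColor(cv2.resize(im[290:320,235:275],None,fx=8,fy=8,interpolation=2),cv2.COLOR_BGR2GRAY)
        cs=cv2.findContours((g<110).astype(np.uint8),0,2)[0]
        for k in cs:
            if cv2.contourArea(k)>150:
                tip=k[:,0][k[:,0,1].argmax()]; top=k[:,0][k[:,0,1].argmin()]; print(cv2.contourArea(k),'tip',tip/8+[235,290],'top',top/8+[235,290])
    print()
E
```

```text
[0.43165001 0.19354472 0.05481824] [10.32370107 -3.53373744 -2.18596242] 0.11568335035847181 14.55 0.038473889155593875
391.5 tip [267.5  318.75] top [262.   316.25]
301.5 tip [258.5  315.75] top [253.5  313.25]
211.0 tip [270.75  314.875] top [272.25  311.625]
269.5 tip [250.125 312.875] top [247.    311.125]
399.0 tip [244.125 310.875] top [238.375 308.125]
538.0 tip [264.125 312.25 ] top [267.25  305.125]
312.0 tip [271.5   302.375] top [270.625 300.25 ]
1679.5 tip [248.   301.75] top [247.75  293.875]
328.0 tip [254.125 292.   ] top [253.625 290.   ]

392.0 tip [268.875 318.875] top [261.625 316.25 ]
335.0 tip [258.875 315.875] top [253.   313.25]
268.0 tip [250.375 312.875] top [246.875 311.125]
277.0 tip [270.75 315.  ] top [273.25 309.75]
412.0 tip [243.875 310.875] top [238.25  308.125]
527.0 tip [264.25 312.25] top [267.125 305.125]
431.5 tip [271.5   302.375] top [270.875 299.375]
1716.5 tip [263.125 306.625] top [263.25  298.375]
804.5 tip [269.375 296.875] top [270.625 291.375]

387.0 tip [268.    318.875] top [262.   316.25]
315.5 tip [258.5  315.75] top [253.   313.25]
233.5 tip [270.75  314.875] top [272.5   311.375]
267.5 tip [250.125 312.875] top [246.875 311.125]
415.5 tip [243.875 310.875] top [237.875 308.25 ]
386.0 tip [271.   302.75] top [272.  299.5]
2143.5 tip [264.125 312.25 ] top [265.625 299.125]
775.0 tip [271.75 297.75] top [272.75 292.  ]
```

Run:
```python
from h import *
a=cv2.imread('pics/s9.png')[285:325,240:285]; cv2.imwrite('pics/s9z.png',cv2.resize(a,(720,640)[:2] if 0 else (630,560),interpolation=2))
```

```text
(no output)
```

View pics/s9z.png

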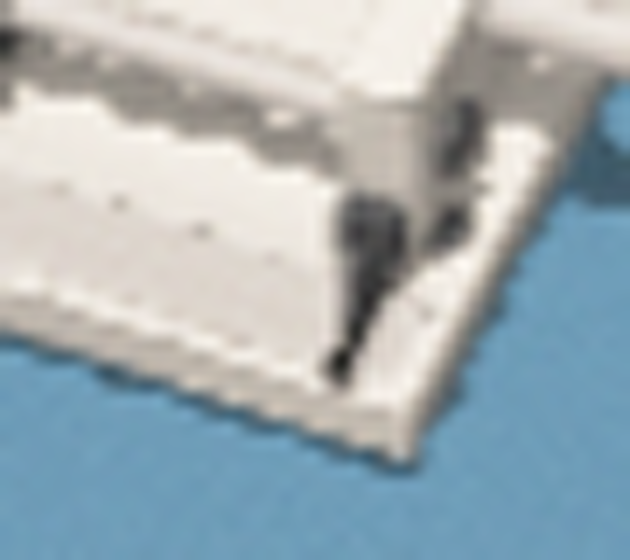

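By tool travel the slide is at 38.5 mm, and by pointer pixels there is about 1.5 mm left. One small final pull, then hold.

{"op": "drive_tool", "data": {"steps": [[0,-0.06,0,0,0],[0,-0.06,0,0,0],[0,0,0,0,0],[0,0,0,0,0],[0,0,0,0,0],[0,0,0,0,0]]}}

```text
time: 15.15
eef_pos: [0.4307, 0.1937, 0.0548]
tcp_rot: [0.529, 0.469, -0.524, 0.474]
contact_force: [12.0, -2.6, -2.7]
opening: 0.114
```

```bash
python3 pm.py s10
python3 - <<'E'
from h import *
s=readout.get_state(); p=s['eef_pos']; print(p,s['contact_force'],s['opening'],s['time'],np.linalg.norm(p[:2]-[.4699,.1894]))
# crosshead/pointer motion by template: dark-pointer upper part, from frames 7,8,9,10
G=[cv2.resize(cv2.imread(f'pics/s{i}.png'),None,fx=8,fy=8,interpolation=2) for i in (8,9,10)]
t=G[0][int(284*8):int(303*8),int(256*8):int(268*8)]   # crosshead end + pointer top
for g in G:
    r=cv2.matchTemplate(g[270*8:320*8,245*8:285*8],t,cv2.TM_CCOEFF_NORMED); _,v,_,l=cv2.minMaxLoc(r); print(v,np.array(l)/8+[245,270])
a=cv2.imread('pics/s10.png')[270:325,225:295]; b=cv2.imread('pics/s10.png')[205:325,165:305]
cv2.imwrite('pics/s10d.png',np.hstack([cv2.resize(a,(420,330),interpolation=2),cv2.resize(b,(380,330),interpolation=2)]))
E
```

```text
[0.43064431 0.19368148 0.054812  ] [12.29014588 -3.53166306 -2.00533436] 0.11365541696148633 15.2 0.03948847979267768
1.0 [256. 284.]
0.9621201753616333 [258.25 284.75]
0.9660101532936096 [258.875 285.   ]
```

Travel is 39.5 mm, the pull force is about 12.5 N, and the pointer is within about 0.3 px of the line. Hold here.

{"op": "drive_tool", "data": {"steps": [[0,0,0,0,0],[0,0,0,0,0],[0,0,0,0,0],[0,0,0,0,0],[0,0,0,0,0],[0,0,0,0,0],[0,0,0,0,0],[0,0,0,0,0],[0,0,0,0,0],[0,0,0,0,0]]}}

```text
time: 16.2
eef_pos: [0.4306, 0.1937, 0.0548]
tcp_rot: [0.529, 0.469, -0.524, 0.474]
contact_force: [11.9, -2.8, -2.8]
opening: 0.117
```

{"op": "drive_tool", "data": {"steps": [[0,0,0,0,0],[0,0,0,0,0],[0,0,0,0,0],[0,0,0,0,0],[0,0,0,0,0],[0,0,0,0,0],[0,0,0,0,0],[0,0,0,0,0],[0,0,0,0,0],[0,0,0,0,0]]}}

```text
time: 17.2
eef_pos: [0.4307, 0.1937, 0.0548]
tcp_rot: [0.529, 0.469, -0.524, 0.474]
contact_force: [11.8, -2.9, -1.7]
opening: 0.116
```

{"op": "drive_tool", "data": {"steps": [[0,0,0,0,0],[0,0,0,0,0],[0,0,0,0,0],[0,0,0,0,0],[0,0,0,0,0],[0,0,0,0,0],[0,0,0,0,0]]}}

```text
time: 17.9
eef_pos: [0.4306, 0.1937, 0.0548]
tcp_rot: [0.529, 0.469, -0.524, 0.474]
contact_force: [12.4, -3.6, -2.1]
opening: 0.115
```

Run:
```python
from h import *
c=shot('side','s11.png')
a,b=[cv2.imread(f'pics/s{i}.png').astype(int) for i in(5,11)]
print('board region change',np.abs(a-b)[235:272,185:235].mean(), 'pointer change',np.abs(cv2.imread('pics/s10.png').astype(int)-b)[285:320,240:275].mean())
s=readout.get_state(); p=s['eef_pos']; print(p,s['contact_force'],s['opening'],s['time'],np.linalg.norm(p[:2]-[.4699,.1894]))
if .037<np.linalg.norm(p[:2]-[.4699,.1894])<.041: print(sign_off())
```

```text
board region change 27.22990990990991 pointer change 1.4326530612244899
[0.43063393 0.19366463 0.05480143] [11.97465436 -3.31649024 -0.99896749] 0.11531409209108057 17.95 0.039496979900530714
the job is handed in; nothing more can be done
None
```

The larger board is in the nest, lying flat with its gold pads at the spring-contact end. I lowered it until the nest floor took its weight and only then let go. I drew the slide out by its bar to 39.5 mm of 40 mm by the tool's measured travel, held it there for 2.7 s, and handed the job in at 17.95 s still gripping the bar.

- **Slide checks:** The pull was about 12.4 N, as expected at the lines, and the pointer was about 0.3 px (under 1 mm) short of the black line. The tool stayed still during the hold, and the pointer area of the image barely changed.
- **Not settled:** I used up the picture limit, so I never looked at the pointer after the last 1 mm pull. That position comes from pixel tracking and tool travel only. A before/after comparison of the image around the board showed a clear change (27 grey levels). I think that is the moving slide and the arm's shadow, but I did not confirm it. The board was last seen seated before I reached for the handle.

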